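# Check whether the frying pan has cooled

### The arm

A 6-joint arm with a two-finger parallel gripper is mounted at the origin on the work surface. World frame = base frame: x ahead of the robot, y to its left, z up, the work surface at z = 0. Lengths are in mm, angles in degrees, forces in N, time in s.
With the tool pointing down it reaches from about 300 to 850 mm from the base axis. Payload 4.2 kg.
Tool frame: the origin (TCP) lies at the very end of the fingers, on their centre line; the grasp point (between the pads) lies 19 mm behind it (env.grip_depth is the distance from the TCP to the grasp point, in mm); z points along the fingers, y is the line along which they close (so a half turn about z gives the same grasp; the last joint's range is limited). The gripper opens to 91 mm and grips with 3 to 60 N. Pads are 32 mm wide; open, the fingers measure 118 mm over their backs; the gripper's body (76 mm by 178 mm) begins 60 mm behind the grasp point.
Start: joints at [68.125, 18.312, 89.639, -0, 72.044, -1.146], TCP at [203.529, 537.791, 213.976] pointing down, gripper open.
Joint ranges: [-177.97, 177.97], [-48.28, 115.42], [12.27, 149.76], [-77.06, 257.06], [2.81, 150.46], [-146.56, 146.56]. Speed limits (degrees/s): [147.25, 147.25, 180, 180, 180, 180].

### API

Orientations are given as [roll, pitch, yaw] about the fixed x, y, z axes, in that order (R = Rz(yaw) Ry(pitch) Rx(roll)).
In Python, from workcell import env, cams gives the robot as it stands.
- The arm moves only by the tool apply_moves, never from a script. Its argument "deltas" is a list of rows, each a list of 5 numbers: the shift along the tool's x, y, z in m, then the turn about the tool's z in rad, then the opening, from -1 (shut) to 1 (fully open), so that 0 is half open. In form: [[tx, ty, tz, roll, gripper], ...]. A call has 1 to 5 rows; each row is the pose to reach, as a shift and turn from the pose commanded when the call began, along the tool's axes at that moment; what a row does not reach only later rows make up. A row lasts 1/10 s, in which the tool goes at most 50 mm and 8.59 degrees, less where a joint would pass 70% of its speed; a pose out of reach is approached as far as the arm can. A call with a gripper value outside its range is refused whole. The fingers move at their own pace and stop on an object; "grip_force" is the grip in N (left out, the last holds). Time passes only in rows, so rows that repeat a pose let the fingers close. It gives the time, the measured TCP pose, the force, the opening and the grip force at its end, in the units of the state.
- env.state(): the state, without advancing time (a new reading comes with each control period).
- cams.grab_frame(name): name is "scene" or "top"; returns the picture (400x640x3 uint8, blue, green, red); there is no depth.
- cams.get_calibration(name): a dict with "mtx" (3x3 intrinsics, pixels), "k1" (the pictures are not rectified: a ray, as slopes to the right and down, at radius r is drawn at 1 + k1 r^2 times it, then the intrinsics apply), "eye" and "attitude" of the camera in the world. Camera axes: x right, y down, z forward; pixel columns grow to the right and rows downward; lengths in mm; the calibration is good to about 2 mm. A picture is of the moment at which its call begins. get_calibration takes no time and is no camera call.
- env.job_done(): hands the job in; it is judged then, once.
The state is a dict: "time_s": time; "qpos": joint angles; "qvel": joint speeds; "effort": joint torques, N m; "ee_pos": TCP position; "ee_rot": TCP orientation; "force": force on the tool from outside, world axes, zero at the start; "torque": the same for the moment, N m; "gripper_width": finger opening in mm; "gripper_force": force on a finger pad.
Only numpy, scipy, OpenCV 4.12 (cv2) and the standard library are available. Lean on these libraries where they do the work, as an engineer would, in place of code of your own. Each camera call takes 0.05 s, during which the arm holds its last target. There are 200 camera calls.

### The job

Before the frying pan goes into the sink, check how hot it is: take the infrared thermometer off its wooden rest, point its nose down over the rim at the middle of the frying pan's floor from 10 to 20 cm away, and hold it still there for two seconds. Then lay the thermometer back on its rest the way it lay, lowering it in rather than dropping it. Touch neither pan, and leave the saucepan, mug and jar where they are.

Things in the scene. Friction and masses are not known exactly. Their poses are not given: they have to be found in the camera images.
- thermometer: Infrared thermometer, a grey wand (0.15-0.31 kg) lying level on the rest; no trigger. Box handle 155 long (x -85 to +70), 30 wide (y), 34 mm high (z 0 to 34); origin on its underside, x towards the nose, z up. Black round nose, 36 mm across, fixed at the +x end, bent 45 degrees down; lens end at (106, 0, -19), its lowest edge at z = -32 mm. Grip across the width near x = +10 mm (balance).
- lens (a point): Centre of the lens at the free end of the thermometer's nose, (106, 0, -19) mm in the thermometer's frame. Its z axis is the line of sight, going out of the nose: 45 degrees down and forward when the handle is level. Its y axis is the thermometer's y.
- rest: Fixed wooden rest: base 150 x 70 x 8 mm, two saddles 12 mm thick at x = -50 and +50 mm, room for fingers between. The handle lies on them 50 mm above the counter, between cheeks 44 mm apart, 10 mm thick, tops at 68 mm. Origin under the base's middle, x along the trough, z up. The thermometer belongs with its origin 50 mm above this one (start: up to 6 mm off along x), nose to +x.
- frying_pan: Loose dark steel frying pan, 210 mm across the rim, 45 mm high, 170 mm across the floor; a straight round handle goes out along its +x to 258 mm from the middle and up to 64 mm high. Origin under its middle on the counter, z up. It is wide and shallow with a handle of the same steel.
- pan_middle (a point): Centre of the frying pan's floor, on its upper face, 6 mm above the counter: the point to aim at. Axes as the pan's.
- saucepan: Loose bright steel saucepan, not to be measured: 160 mm across, 90 mm high, a black handle along its +x to 213 mm from the middle and 92 mm high. Origin under its middle.
- mug: Loose white mug, 80 mm across, 95 mm high. Origin under its middle.
- jar: Loose amber glass jar, 60 mm across, 75 mm high. Origin under its middle.
There are look-alikes about, which are no part of the job. Of the things like the thermometer, leave any that is green or red; of the rest the larger one is meant.

How it is judged:
By the outcome, as a careful person would: the job done as asked, in the order asked, and still so for the second after the job is handed in, with the robot touching nothing.
It also fails if it takes over 51 s, if anything falls off the work surface, if the arm or the gripper's body presses on something with over 40 N, if the wrist force passes 120 N, or if a joint passes its speed limit or range.

## Working session

There is one attempt and no reset: what is moved stays moved. The work goes in short steps, Python scripts to look and compute and a tool call to move; the robot and the scene stay as the last step left them, time stands still between calls to the robot, and variables do not carry over. Pictures are saved under pics/ and viewed, at most 10 in all, crops included, and the job is handed in when it is done.

Besides the shell and the picture viewer there is one more tool, called after "Request:" as a command line: name --pt "numbers of a row" for each row, then --argument value for the rest. apply_moves: Moves the arm, as the interface text tells. Its arguments: {"type":"object","properties":{"deltas":{"type":"array"},"grip_force":{"type":"number"}},"required":["deltas"]}

```bash
ls; mkdir -p pics; python3 - <<'E'
from workcell import env, cams
import cv2
for n in("scene","top"):
    cv2.imwrite(f"pics/{n}0.png",cams.grab_frame(n)); print(n,cams.get_calibration(n))
print(env.state(), env.grip_depth)
E
```

```text
pics
scene {'mtx': array([[472.56113246,   0.        , 321.14082611],
       [  0.        , 472.56113246, 199.86981236],
       [  0.        ,   0.        ,   1.        ]]), 'k1': -0.08940915968042681, 'eye': array([1417.7366555 ,  739.39090477, 1193.63432817]), 'attitude': array([-136.04907893,    0.45470975,  125.53956505])}
top {'mtx': array([[403.91881342,   0.        , 317.06571501],
       [  0.        , 403.91881342, 202.09045296],
       [  0.        ,   0.        ,   1.        ]]), 'k1': -0.07654713869750367, 'eye': array([ 395.08713691,   88.92477647, 1232.83892407]), 'attitude': array([-173.62818702,    0.56993518,  -89.19125222])}
{'time_s': 0.1, 'qpos': array([ 6.81239140e+01,  1.83464342e+01,  8.96981486e+01,  7.08594815e-04,
        7.20434330e+01, -1.14520365e+00]), 'qvel': array([ 0.09447418, -0.20578663, -0.04314117,  0.02784321, -0.13075166,
       -0.05691679]), 'effort': array([ 1.07797146e-03, -4.13334346e+01, -2.32508647e+01,  7.27568124e-02,
        4.22869425e-02, -4.25160511e-05]), 'ee_pos': array([203.36280755, 537.36637955, 213.22841593]), 'ee_rot': array([-1.79912015e+02, -2.43271295e-03,  1.59268897e+02]), 'force': array([ 0.7110395 ,  1.09490861, -0.1409726 ]), 'torque': array([ 0.01908962, -0.02031573, -0.0042572 ]), 'gripper_force': 0.0, 'gripper_width': 90.78223744836352} 18.8
```

View pics/scene0.png

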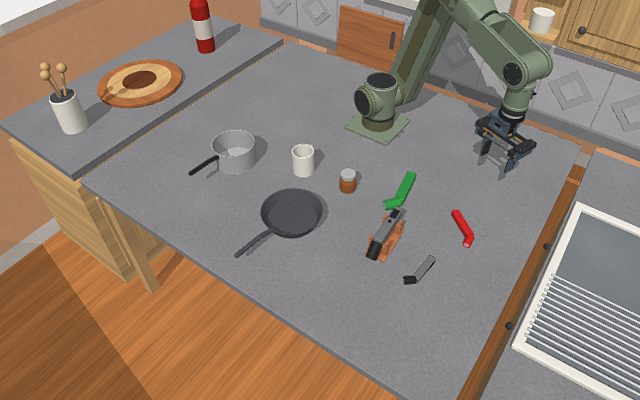

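View pics/top0.png

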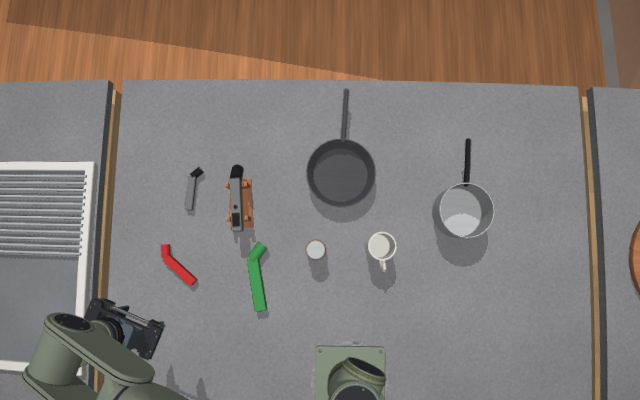

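Candidates, by top-view pixel: a grey wand on wood (237,200), a smaller grey wand on the counter (194,188), a green one (258,278) and a red one (180,265). I choose the one at (237,200): larger, grey and on the rest. The frying pan is at (341,172) with its handle going up to (346,90); the saucepan is at (466,210), the mug at (381,247) and the jar at (316,250).

```bash
cat > h.py <<'E'
import numpy as np, cv2
from scipy.spatial.transform import Rotation as R
from workcell import env, cams
def ray(n,px):
    c=cams.get_calibration(n); K=c['mtx']
    p=cv2.undistortPoints(np.array(px,float).reshape(-1,1,2),K,np.array([c['k1'],0,0,0.])).reshape(-1,2)
    d=np.c_[p,np.ones(len(p))]@R.from_euler('xyz',c['attitude'],degrees=True).as_matrix().T
    return c['eye'],d
def onz(n,px,z):
    e,d=ray(n,px); return (e+d*((z-e[2])/d[:,2])[:,None])[:,:2]
def proj(n,P):
    c=cams.get_calibration(n); M=R.from_euler('xyz',c['attitude'],degrees=True).as_matrix()
    q=(np.atleast_2d(P)-c['eye'])@M; s=q[:,:2]/q[:,2:]; s=s*(1+c['k1']*(s**2).sum(1))[:,None]
    return s*c['mtx'][0,0]+c['mtx'][:2,2]
E
python3 - <<'E'
from h import *
t=cv2.imread('pics/top0.png'); s=cv2.imread('pics/scene0.png')
a=cv2.resize(t[150:250,180:280],(400,400),interpolation=cv2.INTER_CUBIC)
b=cv2.resize(s[190:290,340:440],(400,400),interpolation=cv2.INTER_CUBIC)
cv2.imwrite('pics/crop0.png',np.hstack([a,b]))
# frying pan: dark mask in top
g=t.max(2)
m=((g<75)).astype(np.uint8); m[:85]=0; m[:,:290]=0;m[215:]=0;m[:,400:]=0
cs,_=cv2.findContours(m,cv2.RETR_EXTERNAL,cv2.CHAIN_APPROX_NONE); c=max(cs,key=cv2.contourArea)
print('pan bbox',cv2.boundingRect(c),cv2.contourArea(c))
m2=cv2.morphologyEx(m,cv2.MORPH_OPEN,np.ones((25,25),np.uint8)); 
c2=max(cv2.findContours(m2,0,1)[0],key=cv2.contourArea); el=cv2.minEnclosingCircle(c2);print(el, onz('top',[el[0]],45))
for n,px,z in [('saucepan',(466,210),90),('mug',(379,246),95),('jar',(316,250),75),('small',(194,188),10),('green',(258,278),15),('red',(180,265),15),('thtail',(236,230),84),('thnose',(237,170),60),('panhandle',(346,90),64)]:
    print(n,onz('top',[px],z).round())
E
```

```text
pan bbox (307, 140, 67, 66) 3370.0Traceback (most recent call last):
  File "<stdin>", line 12, in <module>
ValueError: max() iterable argument is empty
```

View pics/crop0.png

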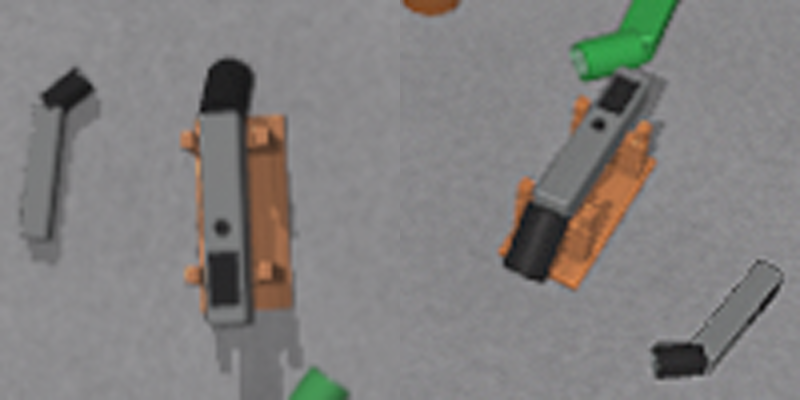

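The crop confirms it: the grey wand with the black nose lies in the wooden rest, nose end up in the top view. The top face runs from crop (220,112) to (227,321), i.e. top pixels of about (234.6,177.6) to (236.4,229.9). The smaller grey one lies on the counter.

```bash
python3 - <<'E'
from h import *
t=cv2.imread('pics/top0.png')
g=t.max(2)
m=(g<85).astype(np.uint8); m[:133]=0; m[:,:300]=0;m[210:]=0;m[:,385:]=0
c=max(cv2.findContours(m,0,1)[0],key=cv2.contourArea); h=cv2.convexHull(c)
w=onz('top',h[:,0],45); cc,r=cv2.minEnclosingCircle(w.astype(np.float32)); print('pan hull',cc,r)
A=np.c_[2*w,np.ones(len(w))]; x=np.linalg.lstsq(A,(w**2).sum(1),rcond=None)[0]; print('fit',x[:2],np.sqrt(x[2]+x[0]**2+x[1]**2))
for n,px,z in [('saucepan',(466,210),90),('mug',(379,246),95),('jar',(316,250),75),('small',(194,188),10),('green',(258,278),15),('red',(180,265),15),('panhandle',(346,90),64)]:
    print(n,onz('top',[px],z).round())
# thermometer handle top face in top view: grey, bright
off=np.array([180,150])
f=onz('top',[np.array([220,112])/4-.375+off],84)[0]; b=onz('top',[np.array([227,321])/4-.375+off],84)[0]
print('therm',f,b,np.linalg.norm(f-b),np.degrees(np.arctan2(*(f-b)[::-1])))
off=np.array([340-100,190])
# scene crop, panel offset 400 => 340+(u-400)/4
for u,v in [(537,190),(569,213),(616,70),(663,85)]:
    print('sc',onz('scene',[((u-400)/4-.375+340,v/4-.375+190)],84)[0].round(1))
for u,v in [(201,113),(239,111),(208,323),(246,320)]:
    print('tp',onz('top',[(u/4-.375+180,v/4-.375+150)],84)[0].round(1))
# rest base visible right-hand corners (z=8)
for u,v in [(286,116),(293,308)]: print('base',onz('top',[(u/4-.375+180,v/4-.375+150)],8)[0].round(1))
for u,v in [(655,158),(577,287)]: print('base sc',onz('scene',[((u-400)/4-.375+340,v/4-.375+190)],8)[0].round(1))
E
```

```text
pan hull (627.9257202148438, 31.359020233154297) 111.32402038574219
fit [622.2091281   33.75530924] 103.18119953016625
saucepan [[ 505. -324.]]
mug [[400. -73.]]
jar [[387. 103.]]
small [[570. 484.]]
green [[300. 276.]]
red [[334. 515.]]
panhandle [[867.  20.]]
therm [591.43039372 342.04953021] [440.38520101 331.45253292] 151.41646736942658 4.01316960173647
sc [588.1 332.5]
sc [593.4 363.7]
sc [444.7 319.9]
sc [437.4 358.8]
tp [590.6 355.9]
tp [592.3 328.2]
tp [438.7 345.1]
tp [441.3 317.8]
base [601.8 307.4]
base [454.  297.3]
base sc [446.3 366.6]
base sc [596.8 380.5]
```

Request:
apply_moves --pt "-0.02 -0.004 0 -0.05 1" --pt "-0.06 -0.011 0 -0.12 1" --pt "-0.1 -0.018 0 -0.2 1" --pt "-0.14 -0.025 0 -0.28 1" --pt "-0.18 -0.032 0 -0.36 1"

```text
time_s: 0.6
ee_pos: [361.6, 443.0, 213.6]
ee_rot: [-180.0, -0.0, -179.9]
force: [0.0, 0.4, -0.3]
gripper_width: 91.4
gripper_force: 0.0
```

```bash
cat > goto.py <<'E'
import sys; from h import *
# tool-frame shift and turn to reach x y z yaw (tool down)
x,y,z,yaw=map(float,sys.argv[1:5]); s=env.state(); M=R.from_euler('xyz',s['ee_rot'],degrees=True)
d=M.inv().apply(np.array([x,y,z])-s['ee_pos']); w=(yaw-s['ee_rot'][2]+180)%360-180
print('shift m',(d/1000).round(4),'turn rad',round(-np.radians(w),4),'pos',s['ee_pos'].round(1),s['ee_rot'].round(2),'t',s['time_s'],'F',s['force'].round(1),'w',round(s['gripper_width'],1),round(s['gripper_force'],1),'q',s['qpos'].round(0))
E
python3 goto.py 533 340 150 -176
```

```text
shift m [-0.1713 -0.1033  0.0635] turn rad -0.068 pos [361.6 443.  213.6] [-1.7997e+02 -3.0000e-02 -1.7990e+02] t 0.6 F [ 0.   0.4 -0.3] w 91.4 0.0 q [ 50.  18.  90.   0.  72. -40.]
```

Request:
apply_moves --pt "-0.035 -0.02 0.01 -0.07 1" --pt "-0.075 -0.045 0.025 -0.07 1" --pt "-0.115 -0.07 0.045 -0.07 1" --pt "-0.15 -0.092 0.06 -0.07 1" --pt "-0.171 -0.103 0.063 -0.07 1"

```text
time_s: 1.1
ee_pos: [532.6, 337.8, 148.0]
ee_rot: [-179.8, -0.2, -176.2]
force: [-0.5, -0.4, -0.1]
gripper_width: 91.5
gripper_force: 0.0
```

```bash
python3 - <<'E'
from h import *
s=cams.grab_frame('scene'); t=cams.grab_frame('top')
cv2.imwrite('pics/s1.png',s); cv2.imwrite('pics/t1.png',t)
a=cv2.resize(s[190:290,340:440],(400,400),interpolation=cv2.INTER_CUBIC)
b=cv2.resize(s[180:260,250:330],(400,400),interpolation=cv2.INTER_CUBIC)
cv2.imwrite('pics/crop1.png',np.hstack([a,b]))
# pan rim in the scene view
m=(s.max(2)<85).astype(np.uint8); k=np.zeros_like(m); k[180:245,255:330]=1; m*=k
m=cv2.morphologyEx(m,cv2.MORPH_OPEN,np.ones((11,11),np.uint8))
c=max(cv2.findContours(m,0,1)[0],key=cv2.contourArea); print(cv2.boundingRect(c))
E
python3 goto.py 533 340 48 -176
```

```text
shift m [0.0002 0.0017 0.1011] turn rad -0.0055 pos [533.5 338.5 149.1] [-1.7991e+02 -9.0000e-02 -1.7631e+02] t 1.2 F [ 0.2 -0.2 -0.3] w 91.6 0.0 q [ 31.  26.  87.  -0.  67. -62.]Traceback (most recent call last):
  File "<stdin>", line 10, in <module>
ValueError: max() iterable argument is empty
```

View pics/crop1.png

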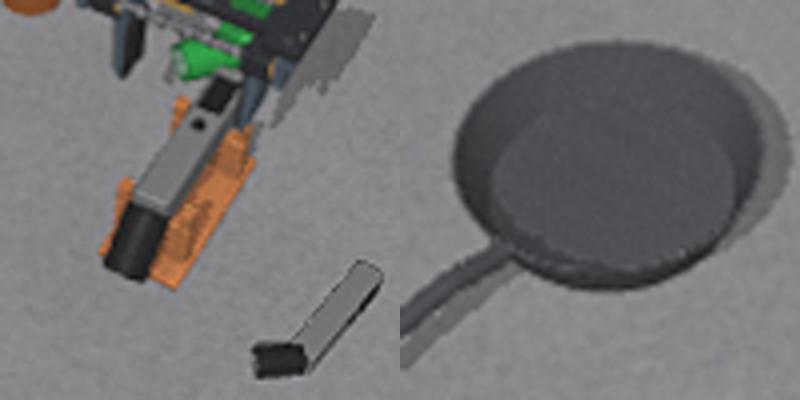

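The fingers straddle the wand (handle from about crop (165,190) to (220,90)). In the right panel the pan's rim passes through (453,155), (608,40) and (763,150).

```bash
python3 - <<'E'
from h import *
from scipy.optimize import least_squares
P=[(453,155),(608,40),(763,150),(481,93),(735,83)]
w=onz('scene',[((u-400)/5-.4+250,v/5-.4+180) for u,v in P],45)
r=least_squares(lambda c:np.hypot(*(w-c).T)-105,[622,33]); print(r.x,r.fun.round(1))
F=[(491,180),(735,182)]
print('floor ends',onz('scene',[((u-400)/5-.4+250,v/5-.4+180) for u,v in F],6))
t=cv2.imread('pics/top0.png').max(2).astype(int)
print(t[172,298:385].tolist()); print(t[130:215,325].tolist())
E
```

```text
[616.57883195  34.09671187] [-2.1  0.5 -2.4 -0.6 -0.3]
floor ends [[655.83270604 -38.7151555 ]
 [562.00517209  97.66344652]]
[145, 146, 146, 144, 142, 141, 142, 137, 113, 78, 60, 58, 58, 58, 56, 76, 94, 92, 91, 92, 90, 92, 91, 91, 90, 90, 89, 90, 90, 90, 90, 90, 90, 89, 90, 89, 89, 90, 90, 90, 89, 89, 89, 88, 88, 88, 88, 88, 89, 88, 88, 87, 87, 88, 87, 87, 86, 88, 88, 88, 87, 89, 88, 88, 88, 88, 88, 89, 88, 77, 65, 65, 65, 65, 67, 65, 80, 108, 132, 142, 142, 141, 139, 140, 143, 144, 142]
[143, 142, 141, 143, 145, 144, 143, 146, 150, 148, 146, 137, 106, 71, 55, 55, 55, 56, 55, 58, 57, 56, 62, 71, 73, 72, 72, 71, 71, 79, 90, 90, 90, 89, 89, 91, 91, 91, 91, 91, 91, 91, 90, 91, 90, 89, 90, 90, 91, 90, 90, 91, 91, 90, 90, 90, 91, 90, 89, 90, 90, 89, 91, 91, 89, 90, 86, 74, 67, 69, 68, 70, 81, 101, 111, 114, 112, 111, 109, 107, 107, 110, 114, 116, 114]
```

Request:
apply_moves --pt "0 0 0.025 0 1" --pt "0 0 0.055 0 1" --pt "0 0 0.08 0 1" --pt "0 0 0.095 0 1" --pt "0 0 0.101 0 1"

```text
time_s: 1.7
ee_pos: [529.4, 341.0, 48.3]
ee_rot: [-179.9, -0.2, -176.0]
force: [0.6, 0.5, 0.1]
gripper_width: 90.9
gripper_force: 0.0
```

Request:
apply_moves --pt "0 0 0 0 -0.2" --pt "0 0 0 0 -0.4" --pt "0 0 0 0 -0.6" --pt "0 0 0 0 -0.6" --pt "0 0 0 0 -0.6" --grip_force 12

```text
time_s: 2.2
ee_pos: [531.6, 341.0, 50.6]
ee_rot: [180.0, 0.1, -176.1]
force: [0.4, 0.6, 0.6]
gripper_width: 54.4
gripper_force: 0.0
```

Request:
apply_moves --pt "0 0 0 0 -0.6" --pt "0 0 0 0 -0.6" --pt "0 0 0 0 -0.6" --pt "0 0 0 0 -0.8" --pt "0 0 0 0 -0.8" --grip_force 15

```text
time_s: 2.7
ee_pos: [531.4, 340.8, 50.0]
ee_rot: [-180.0, 0.0, -176.1]
force: [0.0, -0.9, 0.6]
gripper_width: 29.9
gripper_force: 15.0
```

```bash
python3 - <<'E'
from h import *
t=cv2.imread('pics/top0.png').max(2)
m=((t>82)&(t<100)).astype(np.uint8); m[:140]=0;m[215:]=0;m[:,:300]=0;m[:,385:]=0
m=cv2.morphologyEx(m,cv2.MORPH_OPEN,np.ones((7,7),np.uint8))
c=max(cv2.findContours(m,0,1)[0],key=cv2.contourArea)[:,0]
w=onz('top',c,6); print(cv2.minEnclosingCircle(w.astype(np.float32)),onz('top',[cv2.fitEllipse(c)[0]],6))
E
python3 goto.py 518 211 130 120
```

```text
((617.5135498046875, 33.52075958251953), 81.59732055664062) [[610.01811986  32.39953107]]
shift m [ 0.0222 -0.1286 -0.08  ] turn rad 1.1155 pos [531.4 340.8  50. ] [-180.      0.   -176.09] t 2.7 F [ 0.  -0.9  0.6] w 29.9 15.0 q [ 32.  31.  94.  -0.  55. -62.]
```

Request:
apply_moves --pt "0 0 -0.003 0 -0.8" --pt "0 0 -0.01 0 -0.8" --pt "0 0 -0.025 0 -0.8" --pt "0 0 -0.04 0 -0.8" --pt "0 0 -0.055 0 -0.8" --grip_force 25

```text
time_s: 3.2
ee_pos: [531.2, 340.8, 105.7]
ee_rot: [-180.0, -0.0, -176.1]
force: [-0.5, 0.1, -3.3]
gripper_width: 30.3
gripper_force: 25.0
```

Request:
apply_moves --pt "0 0 -0.012 0 -0.8" --pt "0 0 -0.02 0 -0.8" --pt "0 0 -0.025 0 -0.8" --pt "0 0 -0.025 0 -0.8" --pt "0 0 -0.025 0 -0.8"

```text
time_s: 3.7
ee_pos: [531.0, 340.7, 129.4]
ee_rot: [-180.0, -0.1, -176.1]
force: [-1.2, 0.4, -2.3]
gripper_width: 29.7
gripper_force: 25.0
```

```bash
python3 - <<'E'
from h import *
s=cams.grab_frame('scene'); t=cams.grab_frame('top')
a=cv2.resize(s[170:290,340:460],(400,400),interpolation=cv2.INTER_CUBIC)
b=cv2.resize(t[130:250,180:300],(400,400),interpolation=cv2.INTER_CUBIC)
cv2.imwrite('pics/crop2.png',np.hstack([a,b]))
E
python3 goto.py 518 211 130 120
```

```text
shift m [ 0.0218 -0.1284 -0.0007] turn rad 1.1154 pos [531.  340.6 129.2] [-1.7997e+02 -8.0000e-02 -1.7609e+02] t 3.8 F [ 0.1  0.4 -2.4] w 30.2 25.0 q [ 32.  27.  89.   0.  64. -62.]
```

View pics/crop2.png

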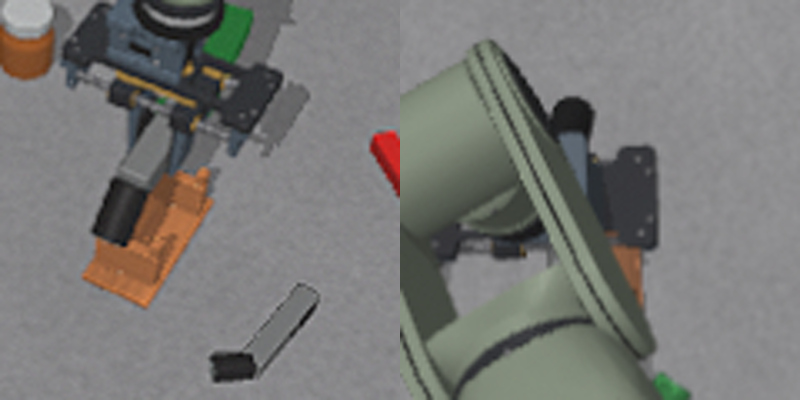

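The wand is lifted and looks level. In the left panel its front top edge centre is at about (143,182), and the rest's front base corners are at (84,275) and (148,303).

```bash
python3 - <<'E'
from h import *
f=lambda u,v,z:onz('scene',[(u*.3+.3*.5-.5+340,v*.3-.35+170)],z)[0]
d=np.array([np.cos(np.radians(4)),np.sin(np.radians(4))]); n=np.array([-d[1],d[0]])
p=f(143,182,163); e=p-[531,340.6]; print('front edge',p,e@d,e@n)
for q in [(84,275),(148,303),(213,200)]: print('rest',f(*q,8))
E
python3 goto.py 516 209 130 120; python3 goto.py 522 278 130 150
```

```text
front edge [591.59022245 357.06201944] 61.59096013763999 12.195358525026814
rest [600.12068528 313.07184385]
rest [593.75520871 379.33620774]
rest [447.94571356 368.1877438 ]
shift m [ 0.0239 -0.1303 -0.0007] turn rad 1.1154 pos [531.  340.6 129.2] [-1.7997e+02 -8.0000e-02 -1.7609e+02] t 3.8 F [ 0.1  0.4 -2.4] w 30.2 25.0 q [ 32.  27.  89.   0.  64. -62.]
shift m [ 0.0132 -0.0619 -0.0008] turn rad 0.5918 pos [531.  340.6 129.2] [-1.7997e+02 -8.0000e-02 -1.7609e+02] t 3.8 F [ 0.1  0.4 -2.4] w 30.2 25.0 q [ 32.  27.  89.   0.  64. -62.]
```

Request:
apply_moves --pt "0.001 -0.004 0 0.04 -0.8" --pt "0.003 -0.014 0 0.12 -0.8" --pt "0.005 -0.028 0 0.22 -0.8" --pt "0.008 -0.042 0 0.32 -0.8" --pt "0.01 -0.056 0 0.42 -0.8"

```text
time_s: 4.3
ee_pos: [524.7, 283.7, 129.3]
ee_rot: [-179.9, -0.0, 159.6]
force: [-0.2, 0.5, -2.6]
gripper_width: 29.9
gripper_force: 25.0
```

```bash
python3 goto.py 515 210 131 120
```

```text
shift m [-0.0165 -0.0724 -0.0016] turn rad 0.6915 pos [524.7 283.7 129.3] [-1.7995e+02 -5.0000e-02  1.5962e+02] t 4.3 F [-0.2  0.5 -2.6] w 29.9 25.0 q [ 27.  24.  94.   0.  62. -42.]
```

Request:
apply_moves --pt "-0.002 -0.012 0 0.1 -0.8" --pt "-0.005 -0.026 0 0.2 -0.8" --pt "-0.008 -0.04 -0.001 0.3 -0.8" --pt "-0.012 -0.053 -0.001 0.4 -0.8" --pt "-0.014 -0.064 -0.002 0.5 -0.8"

```text
time_s: 4.8
ee_pos: [515.9, 218.5, 131.4]
ee_rot: [-179.9, -0.0, 130.9]
force: [-0.1, 0.3, -2.9]
gripper_width: 29.8
gripper_force: 25.0
```

```bash
python3 goto.py 515 210 131 120
```

```text
shift m [-0.0058 -0.0063  0.0004] turn rad 0.191 pos [515.9 218.5 131.4] [-1.7994e+02 -2.0000e-02  1.3094e+02] t 4.8 F [-0.1  0.3 -2.9] w 29.8 25.0 q [ 22.  21.  99.  -0.  61. -19.]
```

Request:
apply_moves --pt "-0.003 -0.003 0 0.08 -0.8" --pt "-0.005 -0.006 0 0.15 -0.8" --pt "-0.006 -0.006 0 0.19 -0.8" --pt "-0.006 -0.006 0 0.19 -0.8" --pt "-0.006 -0.006 0 0.19 -0.8"

```text
time_s: 5.3
ee_pos: [515.6, 210.9, 131.6]
ee_rot: [-180.0, -0.0, 120.4]
force: [-0.3, -0.3, -2.5]
gripper_width: 29.8
gripper_force: 25.0
```

```bash
python3 - <<'E'
from h import *
s=cams.grab_frame('scene'); t=cams.grab_frame('top')
S=env.state(); M=R.from_euler('xyz',S['ee_rot'],degrees=True)
lens=S['ee_pos']+M.apply([-97.5,0,19]); sd=M.apply([-.7071,0,.7071])
hit=lens+sd*((6-lens[2])/sd[2]); print('lens',lens,'hit',hit,S['ee_rot'])
for n,im in(('scene',s),('top',t)):
    for P,c in((lens,(0,255,0)),(hit,(0,0,255))):
        p=proj(n,P)[0]; print(n,p.round(1)); cv2.circle(im,tuple(int(round(v)) for v in p),1,c,-1)
a=cv2.resize(s[150:270,250:370],(400,400),interpolation=cv2.INTER_CUBIC)
b=cv2.resize(t[120:240,260:380],(400,400),interpolation=cv2.INTER_CUBIC)
cv2.imwrite('pics/crop3.png',np.hstack([a,b]))
E
python3 goto.py 515 210 131 120
```

```text
lens [564.88949765 126.86973042 112.73747024] hit [618.78242883  34.76742245   6.        ] [-1.79982184e+02 -7.05073759e-03  1.20351515e+02]
scene [323.  198.1]
scene [291.6 218.3]
top [308.4 186.1]
top [339.6 174.3]
shift m [-0.0006 -0.0011  0.0007] turn rad 0.0061 pos [515.6 211.  131.7] [-1.7998e+02 -1.0000e-02  1.2035e+02] t 5.4 F [-0.6  0.4 -2.5] w 29.9 25.0 q [21. 20. 99.  0. 60. -9.]
```

View pics/crop3.png

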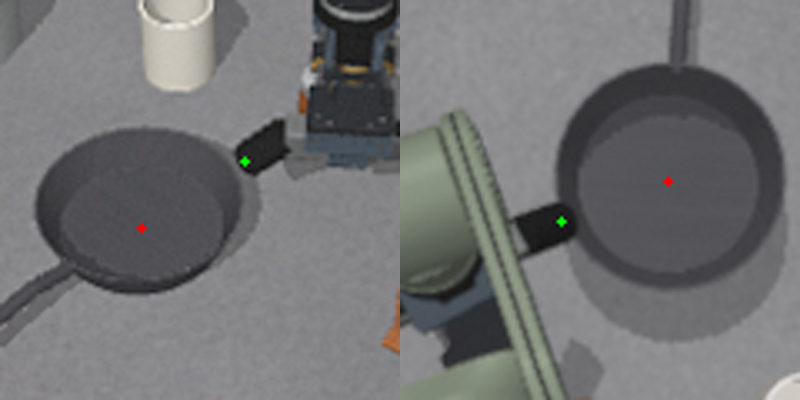

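The aim point (red) sits on the middle of the pan floor in both views, at crop (142,228) and (668,182), and the computed lens (green) matches the nose end. The distance is about 150 mm, so I hold here.

Request:
apply_moves --pt "0 0 0 0 -0.8" --pt "0 0 0 0 -0.8" --pt "0 0 0 0 -0.8" --pt "0 0 0 0 -0.8" --pt "0 0 0 0 -0.8"

```text
time_s: 5.9
ee_pos: [515.7, 211.0, 132.0]
ee_rot: [180.0, -0.0, 120.3]
force: [0.5, -0.3, -3.0]
gripper_width: 29.8
gripper_force: 25.0
```

Request:
apply_moves --pt "0 0 0 0 -0.8" --pt "0 0 0 0 -0.8" --pt "0 0 0 0 -0.8" --pt "0 0 0 0 -0.8" --pt "0 0 0 0 -0.8"

```text
time_s: 6.4
ee_pos: [515.7, 210.9, 131.9]
ee_rot: [180.0, -0.0, 120.3]
force: [-0.2, 0.7, -2.4]
gripper_width: 29.7
gripper_force: 25.0
```

Request:
apply_moves --pt "0 0 0 0 -0.8" --pt "0 0 0 0 -0.8" --pt "0 0 0 0 -0.8" --pt "0 0 0 0 -0.8" --pt "0 0 0 0 -0.8"

```text
time_s: 6.9
ee_pos: [515.7, 210.9, 131.9]
ee_rot: [180.0, -0.0, 120.3]
force: [-1.2, -0.7, -2.3]
gripper_width: 29.8
gripper_force: 25.0
```

Request:
apply_moves --pt "0 0 0 0 -0.8" --pt "0 0 0 0 -0.8" --pt "0 0 0 0 -0.8" --pt "0 0 0 0 -0.8" --pt "0 0 0 0 -0.8"

```text
time_s: 7.4
ee_pos: [515.7, 210.9, 131.9]
ee_rot: [180.0, -0.0, 120.3]
force: [-0.4, 0.4, -2.5]
gripper_width: 30.0
gripper_force: 25.0
```

Request:
apply_moves --pt "0 0 0 0 -0.8" --pt "0 0 0 0 -0.8" --pt "0 0 0 0 -0.8" --pt "0 0 0 0 -0.8" --pt "0 0 0 0 -0.8"

```text
time_s: 7.9
ee_pos: [515.7, 210.9, 132.0]
ee_rot: [180.0, -0.0, 120.3]
force: [0.3, 1.1, -2.5]
gripper_width: 30.3
gripper_force: 25.0
```

Request:
apply_moves --pt "0 0 0 0 -0.8" --pt "0 0 0 0 -0.8" --pt "0 0 0 0 -0.8" --pt "0 0 0 0 -0.8" --pt "0 0 0 0 -0.8"

```text
time_s: 8.4
ee_pos: [515.7, 210.9, 132.0]
ee_rot: [180.0, -0.0, 120.3]
force: [-0.1, 0.2, -2.6]
gripper_width: 29.7
gripper_force: 25.0
```

```bash
python3 goto.py 531.4 340.8 130 -176.1
```

```text
shift m [0.1042 0.0791 0.002 ] turn rad -1.1099 pos [515.7 210.9 132. ] [179.99  -0.   120.31] t 8.4 F [-0.1  0.2 -2.6] w 29.7 25.0 q [21. 20. 99.  0. 60. -9.]
```

Request:
apply_moves --pt "0.006 0.005 0 -0.06 -0.8" --pt "0.017 0.013 0 -0.16 -0.8" --pt "0.029 0.022 0 -0.27 -0.8" --pt "0.041 0.031 0 -0.38 -0.8" --pt "0.053 0.04 0 -0.49 -0.8"

```text
time_s: 8.9
ee_pos: [523.6, 277.4, 131.9]
ee_rot: [180.0, -0.0, 148.6]
force: [0.1, 0.1, -3.0]
gripper_width: 29.9
gripper_force: 25.0
```

```bash
python3 goto.py 531.4 340.8 130 -176.1
```

```text
shift m [0.0263 0.0582 0.0019] turn rad -0.6154 pos [523.6 277.4 131.9] [180.    -0.   148.64] t 8.9 F [ 0.1  0.1 -3. ] w 29.9 25.0 q [ 27.  23.  94.   0.  62. -32.]
```

Request:
apply_moves --pt "0.005 0.011 0 -0.12 -0.8" --pt "0.011 0.024 0 -0.25 -0.8" --pt "0.017 0.037 0 -0.38 -0.8" --pt "0.022 0.049 0 -0.5 -0.8" --pt "0.026 0.058 0 -0.6 -0.8"

```text
time_s: 9.4
ee_pos: [531.8, 340.7, 131.8]
ee_rot: [180.0, -0.0, -177.0]
force: [0.5, 0.6, -3.1]
gripper_width: 29.7
gripper_force: 25.0
```

Request:
apply_moves --pt "0 0 0 -0.012 -0.8" --pt "0 0 0 -0.012 -0.8" --pt "0 0 0 -0.012 -0.8"

```text
time_s: 9.7
ee_pos: [531.6, 339.2, 131.8]
ee_rot: [-180.0, -0.0, -176.6]
force: [-0.1, 0.7, -3.4]
gripper_width: 29.8
gripper_force: 25.0
```

```bash
python3 goto.py 531.4 340.8 75 -176.1
```

```text
shift m [0.0001 0.0016 0.0568] turn rad -0.0096 pos [531.6 339.2 131.8] [-1.7998e+02 -3.0000e-02 -1.7665e+02] t 9.7 F [-0.1  0.7 -3.4] w 29.8 25.0 q [ 32.  27.  89.  -0.  65. -62.]
```

Request:
apply_moves --pt "0 0.001 0.008 -0.009 -0.8" --pt "0 0.0015 0.02 -0.009 -0.8" --pt "0 0.0015 0.034 -0.009 -0.8" --pt "0 0.0015 0.044 -0.009 -0.8" --pt "0 0.0015 0.05 -0.009 -0.8"

```text
time_s: 10.2
ee_pos: [530.9, 340.8, 79.9]
ee_rot: [-179.9, -0.1, -176.0]
force: [0.6, 0.8, -2.1]
gripper_width: 30.1
gripper_force: 25.0
```

```bash
python3 goto.py 531.4 340.8 50.3 -176.1
```

```text
shift m [-0.0006 -0.      0.0296] turn rad 0.001 pos [530.9 340.8  79.9] [-1.7992e+02 -1.5000e-01 -1.7605e+02] t 10.2 F [ 0.6  0.8 -2.1] w 30.1 25.0 q [ 32.  29.  92.   0.  58. -62.]
```

Request:
apply_moves --pt "0 0 0.005 0 -0.8" --pt "0 0 0.011 0 -0.8" --pt "0 0 0.017 0 -0.8" --pt "0 0 0.022 0 -0.8" --pt "0 0 0.025 0 -0.8"

```text
time_s: 10.7
ee_pos: [531.6, 341.3, 56.5]
ee_rot: [-180.0, -0.0, -176.0]
force: [-0.1, -0.6, -2.1]
gripper_width: 29.8
gripper_force: 25.0
```

Request:
apply_moves --pt "0 0 0.001 0 -0.8" --pt "0 0 0.002 0 -0.8" --pt "0 0 0.003 0 -0.8" --pt "0 0 0.003 0 -0.8" --pt "0 0 0.003 0 -0.8"

```text
time_s: 11.2
ee_pos: [531.8, 341.5, 54.2]
ee_rot: [180.0, 0.0, -176.0]
force: [0.0, -0.1, -2.5]
gripper_width: 29.5
gripper_force: 25.0
```

```bash
python3 goto.py 531.4 340.8 50.0 -176.1
```

```text
shift m [ 0.0004 -0.0006  0.0042] turn rad 0.0012 pos [531.8 341.5  54.2] [ 1.7999e+02  2.0000e-02 -1.7603e+02] t 11.2 F [ 0.  -0.1 -2.5] w 29.5 25.0 q [ 32.  31.  94.   0.  55. -62.]
```

Request:
apply_moves --pt "0 0 0.001 0 -0.8" --pt "0 0 0.002 0 -0.8" --pt "0 0 0.003 0 -0.8" --pt "0 0 0.0035 0 -0.8" --pt "0 0 0.0035 0 -0.8"

```text
time_s: 11.7
ee_pos: [531.6, 341.4, 50.3]
ee_rot: [-180.0, -0.0, -176.0]
force: [-0.1, -0.5, -2.5]
gripper_width: 29.9
gripper_force: 25.0
```

Request:
apply_moves --pt "0 0 0.0005 0 -0.8" --pt "0 0 0.001 0 -0.8" --pt "0 0 0.001 0 -0.8"

```text
time_s: 12.0
ee_pos: [531.8, 341.5, 50.0]
ee_rot: [180.0, 0.0, -176.0]
force: [-1.3, 0.4, 1.5]
gripper_width: 29.9
gripper_force: 25.0
```

Contact: the force went from -2.5 to +1.5 N. I open and retreat upward.

Request:
apply_moves --pt "0 0 0 0 -0.2" --pt "0 0 0 0 0" --pt "0 0 0 0 0.3" --pt "0 0 0 0 0.5" --pt "0 0 0 0 0.6" --grip_force 5

```text
time_s: 12.5
ee_pos: [531.8, 341.4, 49.5]
ee_rot: [180.0, 0.0, -176.0]
force: [0.2, -0.6, -0.3]
gripper_width: 65.6
gripper_force: 0.0
```

Request:
apply_moves --pt "0 0 0 0 0.8" --pt "0 0 0 0 0.8" --pt "0 0 -0.01 0 0.8" --pt "0 0 -0.03 0 0.8" --pt "0 0 -0.06 0 0.8"

```text
time_s: 13.0
ee_pos: [530.8, 340.8, 109.2]
ee_rot: [-179.9, -0.2, -176.0]
force: [-0.4, -0.1, 0.4]
gripper_width: 82.1
gripper_force: 0.0
```

Request:
apply_moves --pt "0 0 -0.04 0 0.8" --pt "0 0 -0.08 0 0.8" --pt "0.03 0 -0.1 0 0.8" --pt "0.07 0 -0.1 0 0.8" --pt "0.11 0 -0.1 0 0.8"

```text
time_s: 13.5
ee_pos: [421.3, 333.8, 211.1]
ee_rot: [179.9, 0.1, -176.1]
force: [-0.2, 0.3, -0.1]
gripper_width: 82.3
gripper_force: 0.0
```

Request:
apply_moves --pt "0.04 0.03 0 0 0.8" --pt "0.08 0.07 0 0 0.8" --pt "0.1 0.11 0 0 0.8" --pt "0.1 0.14 0 0 0.8" --pt "0.1 0.15 0 0 0.8"

```text
time_s: 14.0
ee_pos: [310.7, 479.3, 210.3]
ee_rot: [179.9, 0.1, -175.8]
force: [-0.3, -0.7, -0.3]
gripper_width: 82.3
gripper_force: 0.0
```

```bash
python3 - <<'E'
from h import *
s=cams.grab_frame('scene'); t=cams.grab_frame('top')
a=cv2.resize(s[140:290,220:470],(500,300),interpolation=cv2.INTER_CUBIC)
b=cv2.resize(t[150:250,180:280],(300,300),interpolation=cv2.INTER_CUBIC)
cv2.imwrite('pics/crop4.png',np.hstack([a,b]))
t0=cv2.imread('pics/top0.png'); d=cv2.absdiff(t,t0).max(2)
print('diff',[(int((d[y0:y1,x0:x1]>30).sum())) for x0,x1,y0,y1 in((300,400,85,215),(435,500,135,245),(300,400,230,275),(220,260,160,235))])
print(env.state()['qvel'].round(1),env.state()['force'])
E
```

```text
diff [0, 0, 0, 25]
[-2.  -1.1  2.  -0.7  0.7 -0.4] [ 0.3612106  -0.70569835  0.22742241]
```

View pics/crop4.png

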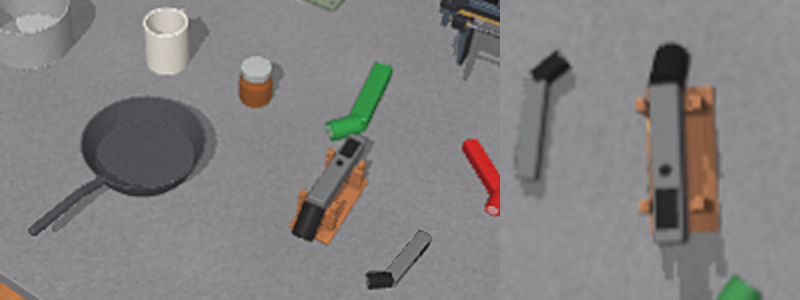

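The thermometer lies back in its rest, at top crop (665,160), as it lay at the start. The pans, mug and jar have not moved (no pixel change), and the gripper is clear.

```bash
python3 -c "
from workcell import env
print(env.job_done())"
```

```text
the job is handed in; nothing more can be done
None
```

The job is handed in: the thermometer was held still for about 3 s, aimed from about 15 cm at the middle of the frying pan's floor, then lowered back onto its rest as it lay, with neither pan, nor the mug or jar, moved.

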